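Warm a jar of set honey under the sliding hood

ROBOT

A 6-joint arm with a two-finger parallel gripper is mounted at the origin on a cart in front of the work surface, level with it; the furniture and walls round the work are solid. World frame = base frame: x ahead of the robot, y to its left, z up, the work surface at z = 0. Lengths are in m, angles in rad, forces in N, time in s.
With the tool pointing down it reaches from about 0.275 to 0.725 m from the base axis. Payload 15.9 kg.
Tool frame: the origin (TCP) lies at the very end of the fingers, on their centre line; the grasp point (between the pads) lies arm.hold_point_z behind it (arm.hold_point_z is the distance from the TCP to the grasp point, in m); z points along the fingers, y is the line along which they close (so a half turn about z gives the same grasp; the last joint's range is limited). The gripper opens to 85 mm and grips with 20 to 120 N. Pads are 22 mm wide; open, the fingers measure 114 mm over their backs; the gripper's body (76 mm by 85 mm) begins 54 mm behind the grasp point. The pads swing forward as they close: fully open they stand 13 mm farther back than shut.
Start: joints at [1.131, 0.213, -0.034, 1.323, 0, 1.571], TCP at [0.213, 0.452, 0.231] pointing down, gripper open.
Joint ranges: [-2.98, 2.98], [-0.74, 1.72], [-1.14, 1.35], [-2.1, 2.04], [-1.57, 1.44], [-3.14, 3.14]. Speed limits (rad/s): [1.89, 1.89, 2.39, 2.57, 3.14, 3.14].

INTERFACE

Orientations are given as a rotation vector (axis times angle).
In Python, from plant import monitor, camera, calibration, finish_job, boxes_of, landmark_of, arm gives the robot as it stands. The module is installed in compiled form; this text tells all that it offers.
- The arm moves only by the shell command python3 -m jog 'ROWS' [FORCE]. ROWS is a JSON object of lists of equal length, an entry for each row: "linear": the shift along the tool's x, y, z in cm, a list of three; "rot": the turn, a rotation vector about the tool's x, y, z in degrees, a list of three; "jaw": the finger opening in cm, from 0 to 8.54. A call has 1 to 8 rows; each row is the pose to reach, as a shift and turn from the pose commanded when the call began, along the tool's axes at that moment; what a row does not reach only later rows make up. A row lasts 1/8 s, in which the tool goes at most 62.5 mm and 10.7 degrees, less where a joint would pass 70% of its speed; a pose out of reach is approached as far as the arm can. A call with a gripper value outside its range is refused whole. The fingers move at their own pace and stop on an object; FORCE is the grip in N (left out, the last holds). Time passes only in rows, so rows that repeat a pose let the fingers close. It gives the time, the measured TCP pose, the force, the opening and the grip force at its end, in the units of the state.
- monitor.sense(): the state, without advancing time (a new reading comes with each control period).
- camera(name): name is "scene" or "side" or "wrist"; returns the picture (384x512x3 uint8, red, green, blue); there is no depth.
- calibration(name): a dict with "fx", "fy", "cx", "cy" (pixels), "k1" (the pictures are not rectified: a ray, as slopes to the right and down, at radius r is drawn at 1 + k1 r^2 times it, then the intrinsics apply), "extrinsics" (4x4, takes a point from camera to world coordinates); the wrist camera has in their place "hand_eye" (4x4, takes a point from camera to tool coordinates, whose origin is the TCP and whose axes are the flange's). Camera axes: x right, y down, z forward; pixel columns grow to the right and rows downward; lengths in m; the calibration is good to about 2 mm. A picture is of the moment at which its call begins: read the wrist's pose just before it. calibration takes no time and is no camera call.
- finish_job(): hands the job in; it is judged then, once.
Trained networks look in the newest picture that a camera, given by its name, has taken for a name from the list of things; names that differ only in an ending like _2 or _b are one class to them, and where a whole thing is asked for, a point or a joint stands for the part that bears it (a point fixed in the world has none). Each returns a list of dicts, best first, with "conf" (0 to 1); they miss things now and then, are a little off and sometimes report something else, mostly with a low value. They report only what shows in the picture. A call takes as long as a camera call. They do not tell look-alikes from the thing itself.
- boxes_of(camera, target): "extent" ([centre column, centre row, width, height] in pixels, round what is visible of it).
- landmark_of(camera, target): "position" ([row, column] in pixels: a listed point, or the origin of a listed thing).
The state is a dict: "clock": time; "qpos": joint angles; "qvel": joint speeds; "effort": joint torques, N m; "tcp_pos": TCP position; "tool_rot": TCP orientation; "force": force on the tool from outside, world axes, zero at the start; "wrist_torque": the same for the moment, N m; "finger_gap": finger opening in m; "grip_force": force on a finger pad.
Only numpy, scipy, OpenCV 4.12 (cv2) and the standard library are available. Lean on these libraries where they do the work, as an engineer would, in place of code of your own. Each camera call takes 0.05 s, during which the arm holds its last target. There are 200 camera calls.

TASK

Slide the hood of the jar warmer open, carry the honey jar over upright and set it down gently, not dropped, in the middle of the round hot plate so that no edge of its base hangs over. Then slide the hood fully shut against its end frame. Leave the mug and the lemon where they are.

Things in the scene. Friction and masses are not known exactly. Their poses are not given: they have to be found in the camera images.
- honey_jar: Jar of honey, amber in clear glass with a green screw lid, 84 mm tall, about 0.3 kg. Origin: centre of the underside, z up. Lid (top 11 mm) round, 69 mm across; glass below slightly faceted, 66 mm wide along x, 74 mm along y; base 69 mm across. Grip it across x at the lid; lid and glass do not come apart.
- plate (a point): Centre of the top face of the round dark hot plate, 94 mm across, 14 mm above the worktop, in the right half of the warmer (85 mm from the warmer's centre, to its -y side). It lies in a well 104 mm (x) by 140 mm (y) whose rim is 20 mm higher than the plate. Axes as the warmer's.
- hood_grip (a point): Centre of the black grip bar on the front half of the hood's roof. The bar runs along the warmer's x, 80 mm long, 14 mm thick (y) and 14 mm high, its centre 129 mm and top 136 mm above the worktop; 11 mm of free height under it, down to the roof. Pinch it from above along y, or push on its side.
- hood (a joint): How far the hood is open, m: 0 = shut against the end frame, 0.170 = fully open (end stops at both). It moves along the warmer's +y to open; it starts partly open and stays where it is left. Takes about 2 N to slide.
- warmer: Jar warmer, white, fixed, 144 (x) x 364 mm (y), base 34 mm high. Origin: centre of its underside. At its right (-y) end an end frame rises to 111 mm, inner face 85 mm from the plate's centre. The hood (roof 111 mm high, 168 mm long, clear sides, open right end) rides on rails; open, it parks over the left half. Behind and above hangs a wall cabinet: underside z 0.58 m, knobs from x 0.61 m.
- mug_tea: White tea mug with handle, 91 mm tall, 82 mm across, 114 mm with the handle; bystander. Origin: centre of its underside.
- lemon: Lemon, 71 x 53 x 51 mm, lying at the back; bystander. Origin: centre of its underside.
Mind the look-alikes: they are no part of the job. What is shaped like the honey_jar but purple is not meant.

How it is judged:
On the way, in this order (a step that is already met when the one before it is completed fails the run):
1. the honey jar stands upright on the hot plate, its base wholly within the plate, let go by the fingers, the hood still open (horizontal distance between honey_jar and plate below 0.012 m and z of honey_jar in the frame of plate between -0.004 and 0.004 m and angle between honey_jar's own z axis and vertical below 0.06 rad and contact force between the fingers and honey_jar below 0.1 N and value of joint hood above 0.03 m), for 0.2 s.
2. the hood is shut against its end frame (value of joint hood below 0.004 m), for 0.2 s.
At the end, for the whole second after the job is handed in: The jar stands upright (within 3.5 degrees) and at rest on the hot plate, its axis within 12 mm of the plate's centre (so the base does not overhang), and the hood is shut to within 4 mm of its end stop (horizontal distance between honey_jar and plate below 0.012 m and z of honey_jar in the frame of plate between -0.004 and 0.004 m and angle between honey_jar's own z axis and vertical below 0.06 rad and linear speed of honey_jar below 0.02 m/s and value of joint hood below 0.004 m); the robot touches nothing.
It fails at once if the honey jar is dropped (falls out of the fingers by more than about 1 cm) (contact force between the fingers and honey_jar below 0.05 N and linear speed of honey_jar above 0.5 m/s).
It fails at once if the honey jar is tipped over (angle between honey_jar's own z axis and vertical above 0.7 rad).
It fails at once if the mug is shifted by more than 3 cm (distance of mug_tea from where it was at the start of the episode above 0.03 m).
It fails at once if the lemon is shifted by more than 3 cm (distance of lemon from where it was at the start of the episode above 0.03 m).
It also fails if it takes over 61 s, if anything falls off the work surface, if the arm or the gripper's body presses on something with over 40 N, if the wrist force passes 120 N, or if a joint passes its speed limit or range.

## Working session

There is one attempt and no reset: what is moved stays moved. The work goes in short steps, Python scripts to look and compute and a shell command to move; the robot and the scene stay as the last step left them, time stands still between calls to the robot, and variables do not carry over. Pictures are saved under pics/ and viewed, at most 13 in all, crops included, and the job is handed in when it is done.

```bash
mkdir -p pics; cat > h.py <<'E'
import numpy as np, cv2
from scipy.spatial.transform import Rotation as R
from plant import monitor, camera, calibration, finish_job, boxes_of, landmark_of, arm
def cam(name):
    c=calibration(name)
    if 'extrinsics' in c: T=np.array(c['extrinsics'])
    else:
        s=monitor.sense(); W=np.eye(4); W[:3,:3]=R.from_rotvec(s['tool_rot']).as_matrix(); W[:3,3]=s['tcp_pos']
        T=W@np.array(c['hand_eye'])
    K=np.array([[c['fx'],0,c['cx']],[0,c['fy'],c['cy']],[0,0,1.]])
    return c,K,T
def ray(C,u,v):
    c,K,T=C
    p=cv2.undistortPoints(np.array([[[u,v]]],float),K,np.array([c['k1'],0,0,0.]))[0,0]
    d=T[:3,:3]@np.array([p[0],p[1],1]); return T[:3,3],d/np.linalg.norm(d)
def proj(C,P):
    c,K,T=C; Ti=np.linalg.inv(T)
    return cv2.projectPoints(np.array(P,float).reshape(-1,1,3),cv2.Rodrigues(Ti[:3,:3])[0],Ti[:3,3],K,np.array([c['k1'],0,0,0.]))[0][:,0]
def atz(C,u,v,z):
    o,d=ray(C,u,v); return o+d*(z-o[2])/d[2]
def tri(obs):
    A=np.zeros((3,3));b=np.zeros(3)
    for C,u,v in obs:
        o,d=ray(C,u,v);M=np.eye(3)-np.outer(d,d);A+=M;b+=M@o
    P=np.linalg.solve(A,b); 
    return P,[np.linalg.norm((np.eye(3)-np.outer(ray(C,u,v)[1],ray(C,u,v)[1]))@(P-ray(C,u,v)[0])) for C,u,v in obs]
E
python3 - <<'E'
from h import *
np.set_printoptions(precision=3,suppress=True)
print(monitor.sense(),arm.hold_point_z)
for n in ['scene','side','wrist']:
    C=cam(n);im=camera(n);cv2.imwrite(f'pics/{n}0.png',im[:,:,::-1]); print(n,C[2][:3,3],C[2][:3,2])
    for t in ['honey_jar','plate','hood_grip','warmer','mug_tea','lemon']:
        L=landmark_of(n,t)
        print(t,[(np.round(l['position']).tolist(),round(l['conf'],2)) for l in L])
a=[cv2.imread(f'pics/{n}0.png') for n in ['scene','side']]
cv2.imwrite('pics/a.png',cv2.resize(np.vstack(a),None,fx=.78,fy=.78)); 
E
```

```text
{'clock': 0.0, 'qpos': array([ 1.131,  0.213, -0.035,  1.323, -0.   ,  1.571]), 'qvel': array([-0.002, -0.001,  0.001, -0.   , -0.001, -0.   ]), 'effort': array([  0.   , -68.617,  48.712,   0.018,   0.   ,   0.   ]), 'tcp_pos': array([0.213, 0.452, 0.231]), 'tool_rot': array([-0.685, -3.066,  0.002]), 'force': array([ 0.208, -0.179, -0.18 ]), 'wrist_torque': array([ 0.028, -0.053, -0.007]), 'grip_force': 0.0, 'finger_gap': 0.08547187269161907} 0.0187
scene [0.46  0.27  0.879] [ 0.034 -0.469 -0.883]
honey_jar [([145.0, 290.0], 0.88), ([157.0, 251.0], 0.66)]
plate []
hood_grip [([274.0, 257.0], 0.81)]
warmer [([299.0, 242.0], 0.92)]
mug_tea [([120.0, 234.0], 0.89)]
lemon [([150.0, 213.0], 0.63)]
side [0.587 0.479 1.161] [-0.07  -0.514 -0.855]
honey_jar [([153.0, 272.0], 0.9), ([169.0, 242.0], 0.87)]
plate []
hood_grip []
warmer [([286.0, 271.0], 0.61)]
mug_tea [([137.0, 213.0], 0.92)]
lemon [([167.0, 202.0], 0.69)]
wrist [0.145 0.484 0.375] [ 0.265 -0.126 -0.956]
honey_jar []
plate []
hood_grip []
warmer []
mug_tea []
lemon []
```

View pics/scene0.png

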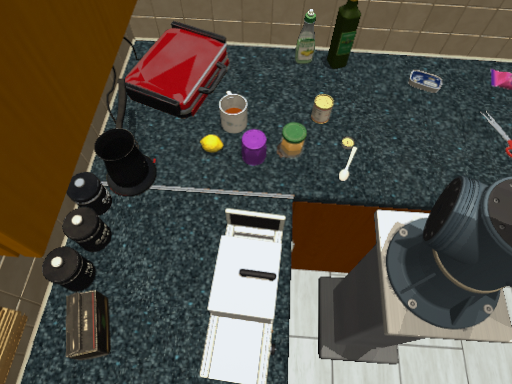

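View pics/side0.png

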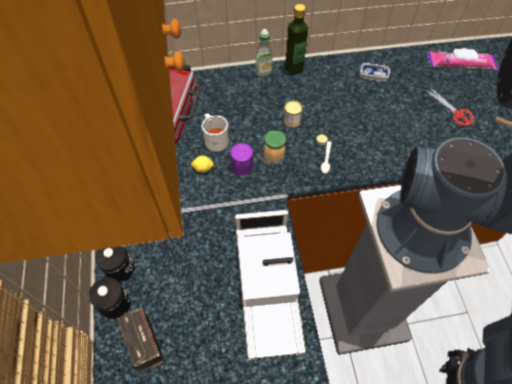

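The scene shows the hood partly open over the warmer (scene ~ (250,280)). Jar candidates are amber with a green lid at scene (292,140) and side (275,147), and purple at scene (254,147) and side (241,159). The amber/green one fits the description, and the purple one is the look-alike.

```bash
python3 - <<'E'
from h import *
np.set_printoptions(precision=3,suppress=True)
S,D=cam('scene'),cam('side')
im=camera('scene');im2=camera('side')
for t,(a,b) in {'honey':((290,145),(272,153)),'purple':((251,157),(242,169)),'mug':((234,120),(213,137)),'lemon':((213,150),(202,167)),'warmer':((242,299),(271,286))}.items():
    print(t,*tri([(S,*a),(D,*b)]),atz(S,*a,0),atz(D,*b,0))
for n in ['scene','side']:
  for t in ['honey_jar','hood_grip','warmer','mug_tea','lemon']:
    for l in boxes_of(n,t): print(n,t,np.round(l['extent'],1),round(l['conf'],2))
# lid centers by green segmentation
for n,i,C in [('scene',im,S),('side',im2,D)]:
    h=cv2.cvtColor(i,cv2.COLOR_RGB2HSV)
    m=cv2.inRange(h,(45,120,40),(80,255,255)); k,_,st,ce=cv2.connectedComponentsWithStats(m)
    for j in range(1,k):
        if st[j,4]>100: print(n,st[j],ce[j],atz(C,*ce[j],.08))
print('grip',atz(S,257,274,.136))
a=cv2.resize(im[90:180,190:350],None,fx=4,fy=4,interpolation=cv2.INTER_CUBIC)
b=cv2.resize(im[200:384,190:300],None,fx=3,fy=3,interpolation=cv2.INTER_CUBIC)[:552]
cv2.imwrite('pics/c1.png',a[:,:,::-1]);cv2.imwrite('pics/c2.png',b[:,:,::-1])
E
```

```text
honey [ 0.392 -0.35  -0.002] [np.float64(0.0029226669702614987), np.float64(0.0029226669702615577)] [ 0.392 -0.352  0.   ] [ 0.392 -0.345  0.   ]
purple [ 0.503 -0.268  0.048] [np.float64(0.0011476165291426327), np.float64(0.0011476165291426136)] [ 0.505 -0.3    0.   ] [ 0.499 -0.298  0.   ]
mug [ 0.576 -0.481 -0.053] [np.float64(0.0036723899801404812), np.float64(0.003672389980140578)] [ 0.569 -0.433  0.   ] [ 0.576 -0.443  0.   ]
lemon [ 0.625 -0.335 -0.02 ] [np.float64(0.0049184280039637086), np.float64(0.004918428003963624)] [ 0.62  -0.316  0.   ] [ 0.625 -0.327  0.   ]
warmer [0.489 0.127 0.096] [np.float64(0.0033274108629148726), np.float64(0.0033274108629148423)] [0.495 0.107 0.   ] [0.478 0.098 0.   ]
scene honey_jar [293.8 140.2  24.6  37.8] 0.6
scene hood_grip [244.2 279.1  68.8  89.3] 0.68
scene warmer [240.1 295.4  83.3 177.3] 0.82
scene mug_tea [234.2 113.5  28.9  42.2] 0.63
scene mug_tea [241.7 296.6  84.7 174.8] 0.44
scene lemon [212.1 146.3  18.9  18.5] 0.55
side honey_jar [242.3 157.6  21.5  33.8] 0.82
side honey_jar [276.2 144.2  24.5  30.9] 0.59
side hood_grip [268.2 268.9  63.8  73.1] 0.59
side warmer [270.5 283.9  71.6 151.1] 0.73
side mug_tea [215.6 131.9  25.7  39.3] 0.63
side lemon [201.8 164.8  27.5  20.1] 0.73
scene [337  31  19  24 236] [345.449  42.983] [ 0.225 -0.718  0.08 ]
grip [0.463 0.079 0.136]
```

View pics/c1.png

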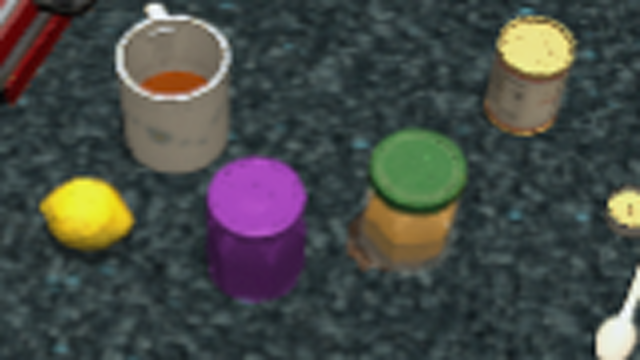

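View pics/c2.png

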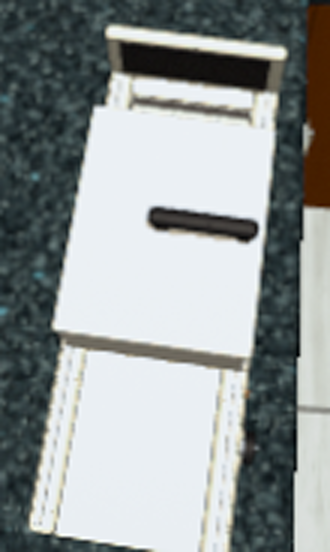

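```bash
cat >> h.py <<'E'
np.set_printoptions(precision=3,suppress=True)
def goto(p,ydir_deg):
    """print shift (cm) and turn (deg) in present tool axes for TCP p, pointing down, tool y at azimuth ydir (mod 180)"""
    s=monitor.sense();W=R.from_rotvec(s['tool_rot']); q6=s['qpos'][5]
    best=None
    for a in (ydir_deg,ydir_deg+180):
        y=np.array([np.cos(np.radians(a)),np.sin(np.radians(a)),0]);z=np.array([0,0,-1.])
        G=R.from_matrix(np.c_[np.cross(y,z),y,z]); r=(W.inv()*G).as_rotvec(degrees=True)
        print('lin',np.round(W.inv().apply(np.array(p)-s['tcp_pos'])*100,2),'rot',np.round(r,1))
    print('q',s['qpos'],'tcp',s['tcp_pos'],'clock',s['clock'])
E
python3 - <<'E'
from h import *
S=cam('scene')
f=lambda u,v,z:atz(S,190+u/3,200+v/3,z)
print('bar',f(150,215,.136),f(258,228,.136))
print('roof R edge',f(97,105,.111),f(272,125,.111),'L',f(55,328,.111),f(245,358,.111))
print('frame top outer',f(108,28,.111),f(288,50,.111),'inner top',f(110,38,.111),f(285,58,.111))
print('base left',f(32,528,.034))
print('lid',atz(S,294.5,132.5,.084),'purple',atz(S,190+257/4,90+195/4,.084))
print(calibration('wrist')['hand_eye'],R.from_rotvec(monitor.sense()['tool_rot']).as_matrix())
goto([.463,.079,.22],85)
E
```

```text
bar [0.499 0.077 0.136] [0.423 0.08  0.136]
roof R edge [ 0.549 -0.011  0.111] [ 0.415 -0.005  0.111] L [0.559 0.154 0.111] [0.426 0.164 0.111]
frame top outer [ 0.547 -0.076  0.111] [ 0.404 -0.068  0.111] inner top [ 0.545 -0.068  0.111] [ 0.407 -0.061  0.111]
base left [0.567 0.28  0.034]
lid [ 0.387 -0.336  0.084] purple [ 0.497 -0.306  0.084]
[[-0.    -0.956 -0.293  0.075]
 [ 1.    -0.    -0.001 -0.001]
 [ 0.001 -0.293  0.956 -0.143]
 [ 0.     0.     0.     1.   ]] [[-0.905  0.426 -0.   ]
 [ 0.426  0.905 -0.   ]
 [-0.    -0.    -1.   ]]
lin [-38.53 -23.14   1.13] rot [ -0.   -0.  -20.2]
lin [-38.53 -23.14   1.13] rot [ -0.    0.  159.8]
q [ 1.131  0.213 -0.034  1.324 -0.     1.571] tcp [0.213 0.452 0.231] clock 1.65
```

```bash
python3 -m jog '{"linear":[[-5.5,-3.3,0.2],[-11,-6.6,0.4],[-16.5,-9.9,0.6],[-22,-13.2,0.8],[-27.5,-16.5,1],[-33,-19.8,1.1],[-38.5,-23.1,1.1],[-38.5,-23.1,1.1]],"rot":[[0,0,-3],[0,0,-6],[0,0,-9],[0,0,-12],[0,0,-15],[0,0,-17],[0,0,-18],[0,0,-18]],"jaw":[4,4,4,4,4,4,4,4]}'
python3 - <<'E'
from h import *
C=cam('wrist');im=camera('wrist');cv2.imwrite('pics/w1.png',im[:,:,::-1])
S=cam('scene')
for t in ['hood_grip','plate']:
  for l in landmark_of('wrist',t):
    r,c=l['position'];print(t,l,atz(C,c,r,.136))
print(proj(C,[[.463,.079,.136]]));goto([.463,.079,.117],87)
E
```

```text
clock: 2.65
tcp_pos: [0.4642, 0.0765, 0.2201]
tool_rot: [0.203, 3.135, -0.001]
force: [-0.4, -0.0, 0.1]
finger_gap: 0.04
grip_force: 0.0
hood_grip {'position': [187.5, 248.2], 'conf': 0.73} [0.459 0.075 0.136]
plate {'position': [188.8, 248.5], 'conf': 0.47} [0.46  0.075 0.136]
[[254.878 191.987]]
lin [-0.05 -0.06 10.32] rot [ 0.  -0.  -4.3]
lin [-0.05 -0.06 10.32] rot [ -0.   -0.  175.7]
q [ 0.17   0.153 -0.136  1.283  0.     0.297] tcp [0.463 0.08  0.22 ] clock 2.8
```

View pics/w1.png

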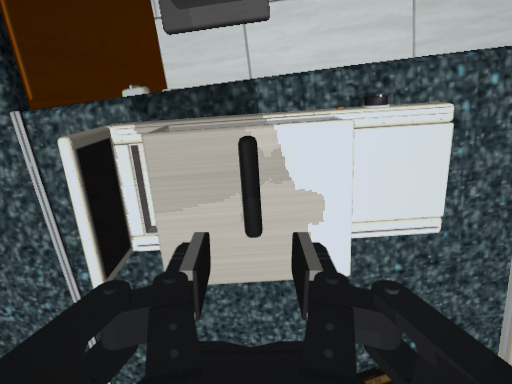

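The picture shows the grip bar at about (250,187), centred between the fingers. I'll descend, pinch it and slide the hood open.

```bash
python3 -m jog '{"linear":[[0,-0.2,4],[0,-0.2,8],[0,-0.2,10],[0,-0.2,10],[0,-0.2,10],[0,-0.2,10]],"rot":[[0,0,-4],[0,0,-4],[0,0,-4],[0,0,-4],[0,0,-4],[0,0,-4]],"jaw":[4,4,4,0.5,0.5,0.5]}' 20
python3 -m jog '{"linear":[[0,2,0],[0,4.5,0],[0,7,0],[0,9.5,0],[0,10.5,0],[0,10.5,0]],"rot":[[0,0,0],[0,0,0],[0,0,0],[0,0,0],[0,0,0],[0,0,0]],"jaw":[0.5,0.5,0.5,0.5,0.5,0.5]}'
```

```text
clock: 3.55
tcp_pos: [0.4621, 0.078, 0.1208]
tool_rot: [-0.087, -3.14, -0.001]
force: [-7.3, 2.3, -2.2]
finger_gap: 0.0132
grip_force: 24.5
clock: 4.3
tcp_pos: [0.4685, 0.1828, 0.1208]
tool_rot: [0.086, 3.14, 0.001]
force: [-4.1, 0.8, 1.2]
finger_gap: 0.0134
grip_force: 25.0
```

```bash
python3 -m jog '{"linear":[[0,0,0],[0,0,0],[0,0,-5],[0,-5,-10],[0,-10,-12],[0,-14,-12],[0,-14,-12]],"rot":[[0,0,0],[0,0,0],[0,0,0],[0,0,0],[0,0,0],[0,0,0],[0,0,0]],"jaw":[5,5,5,8.5,8.5,8.5,8.5]}'
python3 - <<'E'
from h import *
obs=[]
for n in ['wrist','scene','side']:
  C=cam(n);im=camera(n);cv2.imwrite(f'pics/{n}2.png',im[:,:,::-1])
  for t in ['plate','warmer','hood_grip']:
    for l in landmark_of(n,t)[:1]:
      r,c=l['position'];print(n,t,r,c,l['conf'],atz(C,c,r,{'plate':.014,'warmer':0,'hood_grip':.129}[t]))
      if t=='plate': obs.append((C,c,r))
if len(obs)>1: print(tri(obs))
a=cv2.imread('pics/scene2.png')[190:384,180:310]; w=cv2.imread('pics/wrist2.png')
cv2.imwrite('pics/m2.png',np.hstack([w[:,:],cv2.resize(a,(257,384))]))
goto([.388,-.342,.22],0)
E
```

```text
clock: 5.18
tcp_pos: [0.4608, 0.04, 0.241]
tool_rot: [0.094, 3.139, -0.001]
force: [-0.2, 0.5, -0.4]
finger_gap: 0.0848
grip_force: 0.0
wrist plate 176.4 233.5 0.81 [0.485 0.017 0.014]
wrist warmer 170.0 306.1 0.62 [0.486 0.106 0.   ]
wrist hood_grip 180.8 423.3 0.79 [0.467 0.183 0.129]
scene plate 261.9 246.7 0.89 [0.491 0.019 0.014]
scene warmer 297.9 242.5 0.73 [0.494 0.105 0.   ]
scene hood_grip 324.3 250.4 0.73 [0.469 0.179 0.129]
side plate 258.9 267.3 0.62 [0.475 0.024 0.014]
side warmer 286.5 266.3 0.7 [0.491 0.098 0.   ]
side hood_grip 299.3 284.6 0.79 [0.464 0.179 0.129]
(array([0.483, 0.021, 0.017]), [np.float64(0.003505272498349297), np.float64(0.007721318850266733), np.float64(0.00900446723391446)])
lin [  5.13 -38.82   2.03] rot [-0.  -0.  86.8]
lin [  5.13 -38.82   2.03] rot [  0.   -0.  -93.2]
q [ 0.093  0.135 -0.107  1.33  -0.     0.148] tcp [0.461 0.043 0.24 ] clock 5.775
```

View pics/m2.png

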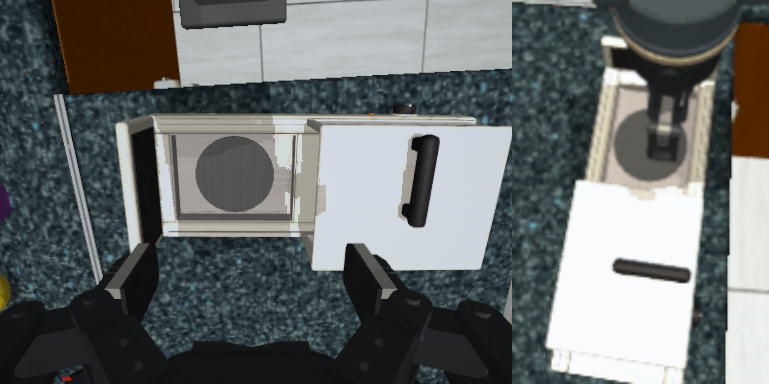

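```bash
python3 -m jog '{"linear":[[0.6,-5,0.2],[1.2,-10,0.4],[1.9,-15,0.8],[2.6,-20,1],[3.3,-25,1.2],[4,-30,1.5],[4.6,-35,1.8],[5.1,-38.8,2]],"rot":[[0,0,10],[0,0,20],[0,0,30],[0,0,40],[0,0,50],[0,0,60],[0,0,70],[0,0,80]],"jaw":[8.5,8.5,8.5,8.5,8.5,8.5,8.5,8.5]}'
python3 - <<'E'
from h import *
C=cam('wrist');im=camera('wrist');cv2.imwrite('pics/w3.png',im[:,:,::-1])
for t in ['honey_jar','mug_tea']:
  for l in landmark_of('wrist',t):
    r,c=l['position'];print(t,r,c,l['conf'],atz(C,c,r,0))
h=cv2.cvtColor(im,cv2.COLOR_RGB2HSV)
m=cv2.inRange(h,(45,90,40),(85,255,255)); cs,_=cv2.findContours(m,cv2.RETR_EXTERNAL,cv2.CHAIN_APPROX_NONE)
for k in cs:
    if cv2.contourArea(k)>800:
        k2=cv2.convexHull(k); e=cv2.fitEllipse(k2); P=[atz(C,*p,.084)[:2] for p in k2[:,0].astype(float)]
        (x,y),r=cv2.minEnclosingCircle(np.array(P,np.float32)); print('lid',e,atz(C,*e[0],.084),x,y,r)
goto([.388,-.342,.15],0)
E
```

```text
clock: 6.78
tcp_pos: [0.3874, -0.3439, 0.2201]
tool_rot: [-2.093, -2.342, 0.0]
force: [0.0, 0.6, -0.2]
finger_gap: 0.085
grip_force: 0.0
honey_jar 154.3 248.7 0.75 [ 0.385 -0.342  0.   ]
honey_jar 137.5 350.2 0.75 [ 0.497 -0.31   0.   ]
mug_tea 247.3 389.1 0.65 [ 0.575 -0.441  0.   ]
lid ((250.53184509277344, 173.83511352539062), (49.14845275878906, 55.53563690185547), 86.15347290039062) [ 0.387 -0.343  0.084] 0.3866855204105377 -0.34198713302612305 0.02510862983763218
lin [0.11 0.06 6.98] rot [-0.  -0.   6.7]
lin [0.11 0.06 6.98] rot [   0.    -0.  -173.3]
q [-0.725  0.252 -0.013  1.306 -0.     0.73 ] tcp [ 0.388 -0.343  0.22 ] clock 6.925
```

View pics/w3.png

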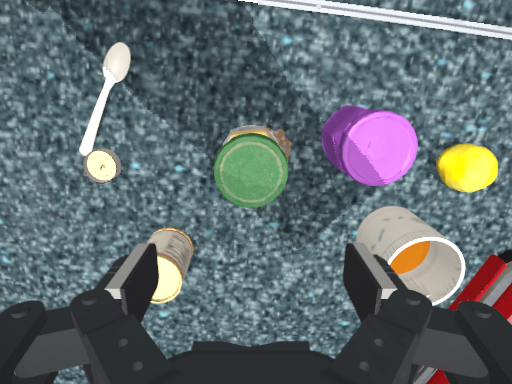

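```bash
python3 - <<'E'
from h import *
C=cam('wrist');im=cv2.imread('pics/w3.png')
c=cv2.resize(im[110:220,190:310],None,fx=5,fy=5,interpolation=cv2.INTER_CUBIC);cv2.imwrite('pics/c3.png',c)
th=np.linspace(0,6.28,60)
for z in (.084,):
    for x,y in [(.387,-.343),(.388,-.339),(.386,-.340)]:
        p=proj(C,np.c_[x+.0345*np.cos(th),y+.0345*np.sin(th),0*th+z]);print(p.min(0),p.max(0))
E
```

```text
[212.069 136.394] [288.706 210.614]
[213.543 131.931] [290.475 206.728]
[211.226 132.816] [288.105 207.498]
```

View pics/c3.png

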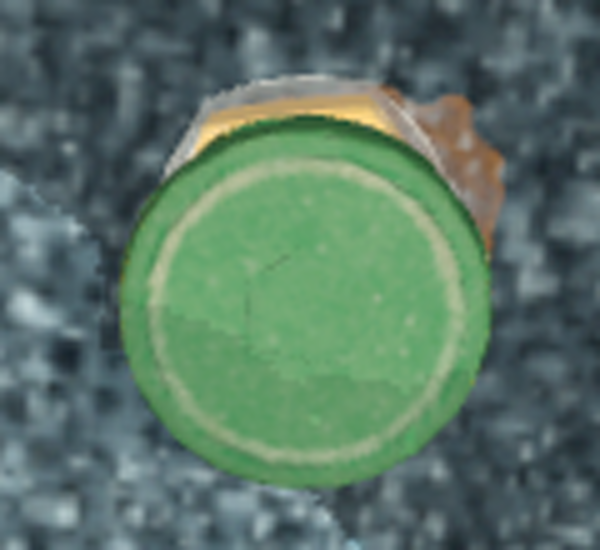

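The crop confirms a green lid over amber in clear glass, at about (251,170) in the wrist view. The brown patch beside it is only light cast on the worktop. I'll descend partway and check height and position from there.

```bash
python3 -m jog '{"linear":[[0.2,-0.1,4],[0.2,-0.1,7],[0.2,-0.1,7]],"rot":[[0,0,0],[0,0,0],[0,0,0]],"jaw":[8.54,8.54,8.54]}'
cat > lid.py <<'E'
from h import *
from scipy.optimize import least_squares
c=calibration('wrist')
def lid(im):
    h=cv2.cvtColor(im,cv2.COLOR_RGB2HSV); m=cv2.inRange(h,(40,60,25),(90,255,255))
    cs,_=cv2.findContours(m,cv2.RETR_EXTERNAL,cv2.CHAIN_APPROX_NONE); k=max(cs,key=cv2.contourArea)
    k=cv2.convexHull(k)[:,0].astype(float); return k
C=cam('wrist');im=camera('wrist');cv2.imwrite('pics/w4.png',im[:,:,::-1])
k=lid(im);print(k.min(0),k.max(0))
w=cv2.imread('pics/w3.png')[:,:,::-1]; k3=lid(w);print('w3',k3.min(0),k3.max(0))
th=np.linspace(0,6.28,90)
b=lambda k:np.r_[k.min(0)-.5,k.max(0)+.5]
def pr(C,q):
    P=np.vstack([np.c_[q[0]+.0345*np.cos(th),q[1]+.0345*np.sin(th),0*th+z] for z in (q[2],q[2]-.011)]); p=proj(C,P); return np.r_[p.min(0),p.max(0)]
r=least_squares(lambda q:pr(C,q)-b(k),[.387,-.341,.084]);print(r.x,r.fun)
goto([r.x[0],r.x[1],.056],6.7)
E
python3 lid.py
```

```text
clock: 7.3
tcp_pos: [0.3862, -0.3384, 0.149]
tool_rot: [-2.081, -2.349, -0.0]
force: [-0.3, -0.0, 0.8]
finger_gap: 0.0856
grip_force: 0.0
[203. 155.] [300. 249.]
w3 [213. 133.] [288. 207.]
[ 0.387 -0.343  0.08 ] [ 0.092 -0.095 -0.092  0.099]
lin [-0.37 -0.04  9.46] rot [-0.  -0.   0.2]
lin [-0.37 -0.04  9.46] rot [   0.1   -0.1 -179.8]
q [-0.72   0.272 -0.163  1.136  0.     0.73 ] tcp [ 0.387 -0.339  0.151] clock 7.35
```

```bash
python3 -m jog '{"linear":[[-0.3,0,3],[-0.3,0,6],[-0.3,0,8.5],[-0.3,0,9.6],[-0.3,0,9.6],[-0.3,0,9.6],[-0.3,0,9.6],[-0.3,0,9.6]],"rot":[[0,0,0],[0,0,0],[0,0,0],[0,0,0],[0,0,0],[0,0,0],[0,0,0],[0,0,0]],"jaw":[8.54,8.54,8.54,8.54,8.54,6,6,6]}' 30
```

```text
clock: 8.35
tcp_pos: [0.388, -0.3438, 0.0559]
tool_rot: [2.084, 2.348, 0.0]
force: [-1.5, 1.2, 6.2]
finger_gap: 0.0677
grip_force: 31.8
```

```bash
python3 -m jog '{"linear":[[0,0,-0.5],[0,0,-1.5],[0,0,-3],[0,0,-6],[0,0,-10],[0,0,-14],[0,0,-16],[0,0,-16]],"rot":[[0,0,0],[0,0,0],[0,0,0],[0,0,0],[0,0,0],[0,0,0],[0,0,0],[0,0,0]],"jaw":[6,6,6,6,6,6,6,6]}' 40
python3 - <<'E'
from h import *
goto([.484,.018,.215],-3.5); s=monitor.sense(); print(s['finger_gap'],s['grip_force'],s['force'])
# plate ellipse in the stored wrist2 view (pose from that moment)
W=np.eye(4);W[:3,3]=[.461,.042,.2405];W[:3,:3]=R.from_rotvec([.0895,3.14,0]).as_matrix()
c=calibration('wrist');C=(c,cam('wrist')[1],W@np.array(c['hand_eye']))
im=cv2.imread('pics/wrist2.png');g=cv2.cvtColor(im,cv2.COLOR_BGR2GRAY)
print(g[174,180:290:4],g[130:225:4,235])
m=((g<115)*255).astype(np.uint8)[130:218,188:285];m=cv2.morphologyEx(m,cv2.MORPH_OPEN,np.ones((7,7)))
k=max(cv2.findContours(m,0,1)[0],key=cv2.contourArea);print(cv2.boundingRect(k),cv2.contourArea(k));e=cv2.fitEllipse(cv2.convexHull(k));u=e[0][0]+188,e[0][1]+130;print(e,u,atz(C,*u,.014))
E
```

```text
clock: 9.35
tcp_pos: [0.3879, -0.3437, 0.2163]
tool_rot: [2.084, 2.347, -0.0]
force: [0.5, -0.0, -4.2]
finger_gap: 0.0671
grip_force: 46.3
lin [34.78 13.83  0.07] rot [ 0.1  0.1 10.3]
lin [34.78 13.83  0.07] rot [  -0.2    0.2 -169.7]
q [-0.725  0.25  -0.024  1.293 -0.     0.727] tcp [ 0.388 -0.344  0.216] clock 9.35
0.06707368656845458 46.32670873857023 [ 0.47  -0.005 -4.167]
[159 159 158 158  88  84  83  86  83  85  85  86  84  83  83  83  85  84
  83  85  85  84  84  84 158 158 158 157] [151 141  74  73  74  84  84  84  84  82  83  83  84  83  82  83  83  81
  82  81  81  78  80 137]
(8, 6, 78, 76) 4572.5
((46.24175262451172, 43.53519058227539), (75.86241912841797, 78.41464233398438), 104.33658599853516) (234.24175262451172, 173.5351905822754) [0.482 0.021 0.014]
```

```bash
python3 -m jog '{"linear":[[2.5,1,0],[7.5,3,0],[13,5.2,0],[18.5,7.4,0],[24,9.6,0],[29.5,11.8,0],[33.5,13.3,0],[34.8,13.8,0]],"rot":[[0,0,1],[0,0,2],[0,0,4],[0,0,6],[0,0,8],[0,0,9],[0,0,10],[0,0,10]],"jaw":[6,6,6,6,6,6,6,6]}'
python3 -m jog '{"linear":[[0,0,0],[0,0,0]],"rot":[[0,0,0],[0,0,0]],"jaw":[6,6]}'
python3 - <<'E'
from h import *
for n in ['wrist','scene','side']:
  C=cam(n);im=camera(n);cv2.imwrite(f'pics/{n}5.png',im[:,:,::-1])
  for t,z in [('plate',.014),('honey_jar',.16),('hood_grip',.129)]:
    for l in landmark_of(n,t)[:2]:
      r,c=l['position'];print(n,t,r,c,round(l['conf'],2),atz(C,c,r,z))
w=cv2.imread('pics/wrist5.png');a=cv2.imread('pics/scene5.png')[190:384,180:310]
cv2.imwrite('pics/m5.png',np.hstack([w,cv2.resize(a,(257,384))]))
goto([.483,.019,.072],-3.5)
E
```

```text
clock: 10.35
tcp_pos: [0.4828, 0.0209, 0.2134]
tool_rot: [-2.279, -2.161, 0.001]
force: [-0.5, -0.6, -3.3]
finger_gap: 0.0674
grip_force: 46.2
clock: 10.6
tcp_pos: [0.4827, 0.0178, 0.214]
tool_rot: [-2.283, -2.158, 0.001]
force: [-0.1, -1.1, -3.5]
finger_gap: 0.067
grip_force: 46.2
wrist plate 160.7 253.4 0.97 [0.485 0.017 0.014]
wrist honey_jar 204.5 251.3 0.95 [0.483 0.019 0.16 ]
scene plate 263.0 247.8 0.62 [0.488 0.022 0.014]
scene honey_jar 244.1 250.5 0.87 [0.481 0.023 0.16 ]
scene hood_grip 326.5 250.3 0.6 [0.469 0.183 0.129]
side plate 261.0 265.7 0.6 [0.481 0.029 0.014]
side honey_jar 235.2 261.9 0.82 [0.491 0.016 0.16 ]
side honey_jar 168.1 240.4 0.72 [ 0.515 -0.195  0.16 ]
side hood_grip 299.0 282.3 0.94 [0.469 0.177 0.129]
lin [ 0.02 -0.01 14.23] rot [-0.  -0.   0.3]
lin [ 0.02 -0.01 14.23] rot [   0.    -0.  -179.7]
q [ 0.039  0.182 -0.115  1.273  0.     1.665] tcp [0.483 0.019 0.214] clock 11.2
```

View pics/m5.png

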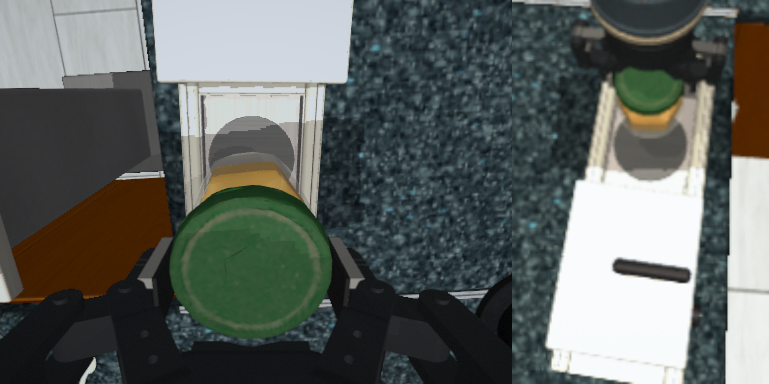

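```bash
python3 -m jog '{"linear":[[0,0.2,3],[0,0.2,6],[0,0.2,9],[0,0.2,11],[0,0.2,12.5],[0,0.2,13.3],[0,0.2,13.8],[0,0.2,13.9]],"rot":[[0,0,0],[0,0,0],[0,0,0],[0,0,0],[0,0,0],[0,0,0],[0,0,0],[0,0,0]],"jaw":[6,6,6,6,6,6,6,6]}'
python3 -m jog '{"linear":[[0,0,0.1],[0,0,0.2]],"rot":[[0,0,0],[0,0,0]],"jaw":[6,6]}'
```

```text
clock: 12.2
tcp_pos: [0.4852, 0.0187, 0.0755]
tool_rot: [2.282, 2.158, 0.0]
force: [-0.0, -0.2, -2.4]
finger_gap: 0.0674
grip_force: 46.3
clock: 12.45
tcp_pos: [0.4853, 0.0187, 0.0736]
tool_rot: [2.282, 2.158, 0.001]
force: [0.5, -0.6, -3.6]
finger_gap: 0.067
grip_force: 46.3
```

```bash
python3 -m jog '{"linear":[[0,0,0.15],[0,0,0.3]],"rot":[[0,0,0],[0,0,0]],"jaw":[6,6]}'
python3 -m jog '{"linear":[[0,0,0.05],[0,0,0.1]],"rot":[[0,0,0],[0,0,0]],"jaw":[6,6]}'
```

```text
clock: 12.7
tcp_pos: [0.485, 0.0187, 0.0702]
tool_rot: [2.283, 2.159, 0.0]
force: [-0.1, 0.3, -3.2]
finger_gap: 0.0674
grip_force: 46.3
clock: 12.95
tcp_pos: [0.4851, 0.0189, 0.0699]
tool_rot: [-2.282, -2.159, -0.001]
force: [-8.7, 2.7, 19.7]
finger_gap: 0.0672
grip_force: 48.1
```

```bash
python3 -m jog '{"linear":[[0,0,-0.1],[0,0,-0.1],[0,0,-0.1],[0,0,-0.1],[0,0,-3],[0,0,-8],[0,0,-12],[0,0,-12]],"rot":[[0,0,0],[0,0,0],[0,0,0],[0,0,0],[0,0,0],[0,0,0],[0,0,0],[0,0,0]],"jaw":[8.5,8.5,8.5,8.5,8.5,8.5,8.5,8.5]}'
python3 - <<'E'
from h import *
for n in ['wrist','scene','side']:
  C=cam(n);im=camera(n);cv2.imwrite(f'pics/{n}6.png',im[:,:,::-1])
  for t,z in [('plate',.014),('honey_jar',.014),('hood_grip',.129)]:
    for l in landmark_of(n,t)[:2]:
      r,c=l['position'];print(n,t,r,c,round(l['conf'],2),atz(C,c,r,z))
w=cv2.imread('pics/wrist6.png');a=cv2.imread('pics/scene6.png')[190:384,180:310]
cv2.imwrite('pics/m6.png',np.hstack([w,cv2.resize(a,(257,384))]))
goto([.469,.183,.2],86.8)
E
```

```text
clock: 13.95
tcp_pos: [0.4867, 0.0187, 0.192]
tool_rot: [2.28, 2.156, 0.006]
force: [-0.4, -0.7, -1.0]
finger_gap: 0.085
grip_force: 0.0
wrist honey_jar 166.0 248.4 0.76 [0.485 0.017 0.014]
scene plate 262.6 249.4 0.71 [0.484 0.021 0.014]
scene plate 262.2 248.0 0.43 [0.488 0.02  0.014]
scene honey_jar 263.5 250.8 0.71 [0.481 0.023 0.014]
scene hood_grip 324.4 252.1 0.69 [0.466 0.179 0.129]
side plate 259.8 266.6 0.64 [0.477 0.026 0.014]
side honey_jar 261.4 266.0 0.7 [0.48  0.03  0.014]
side honey_jar 258.5 262.1 0.66 [0.489 0.02  0.014]
side hood_grip 299.1 283.8 0.64 [0.465 0.178 0.129]
lin [16.32 -2.51 -1.09] rot [ -0.  -0. -90.]
lin [16.32 -2.51 -1.09] rot [-0.  0. 90.]
q [ 0.038  0.195 -0.164  1.212  0.     1.665] tcp [0.485 0.019 0.189] clock 14.55
```

View pics/m6.png

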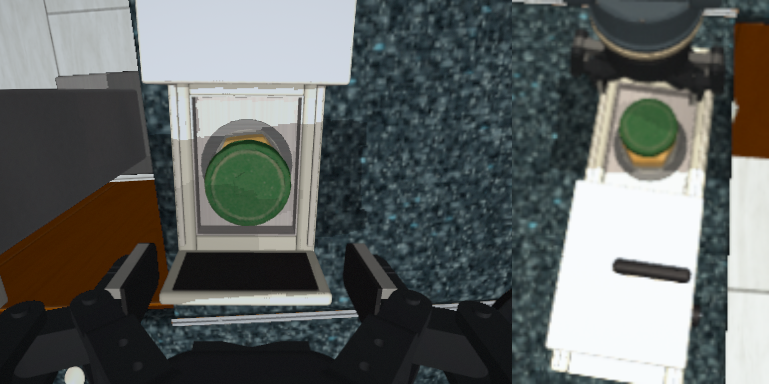

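The jar stands upright, centred on the plate: plate at wrist x about 247, lid at 248. Next I'll go back to the bar and shut the hood.

```bash
python3 -m jog '{"linear":[[0,0,-3],[4,-0.6,-3],[8,-1.2,-3],[12,-1.8,-3],[16.3,-2.5,-3],[16.3,-2.5,-3],[16.3,-2.5,-3],[16.3,-2.5,-3]],"rot":[[0,0,-10],[0,0,-20],[0,0,-30],[0,0,-40],[0,0,-50],[0,0,-60],[0,0,-70],[0,0,-80]],"jaw":[4,4,4,4,4,4,4,4]}'
python3 -m jog '{"linear":[[0,0,0],[0,0,0]],"rot":[[0,0,-10],[0,0,-10]],"jaw":[4,4]}'
python3 - <<'E'
from h import *
C=cam('wrist');camera('wrist')
for l in landmark_of('wrist','hood_grip'): r,c=l['position'];print(r,c,l['conf'],atz(C,c,r,.129))
goto([.468,.182,.1208],86.8)
E
```

```text
clock: 15.55
tcp_pos: [0.4691, 0.183, 0.2192]
tool_rot: [-0.351, -3.122, 0.0]
force: [0.0, 0.0, 1.1]
finger_gap: 0.0401
grip_force: 0.0
clock: 15.8
tcp_pos: [0.4692, 0.1828, 0.2193]
tool_rot: [-0.089, -3.14, 0.0]
force: [0.4, -0.0, -0.8]
finger_gap: 0.0399
grip_force: 0.0
187.8 248.4 0.7 [0.466 0.18  0.129]
lin [ 0.11 -0.08  9.85] rot [-0.  -0.  -0.2]
lin [ 0.11 -0.08  9.85] rot [ -0.    0.  179.8]
q [ 0.372  0.223 -0.052  1.296 -0.     0.432] tcp [0.469 0.183 0.219] clock 15.9
```

```bash
python3 -m jog '{"linear":[[0,0,4],[0,0,8],[0,0,9.8],[0,0,9.8],[0,0,9.8],[0,0,9.8],[0,0,9.8]],"rot":[[0,0,0],[0,0,0],[0,0,0],[0,0,0],[0,0,0],[0,0,0],[0,0,0]],"jaw":[4,4,4,4,0.5,0.5,0.5]}' 30
python3 -m jog '{"linear":[[0,-1,0],[0,-3,0],[0,-5.5,0],[0,-8,0],[0,-10.5,0],[0,-12.5,0],[0,-13.8,0],[0,-14,0]],"rot":[[0,0,0],[0,0,0],[0,0,0],[0,0,0],[0,0,0],[0,0,0],[0,0,0],[0,0,0]],"jaw":[0.5,0.5,0.5,0.5,0.5,0.5,0.5,0.5]}'
python3 -m jog '{"linear":[[0,-0.5,0],[0,-1,0]],"rot":[[0,0,0],[0,0,0]],"jaw":[0.5,0.5]}'
```

```text
clock: 16.77
tcp_pos: [0.4698, 0.1831, 0.1225]
tool_rot: [0.089, 3.139, 0.001]
force: [-1.1, -0.3, 6.4]
finger_gap: 0.0129
grip_force: 31.1
clock: 17.77
tcp_pos: [0.4612, 0.0426, 0.1225]
tool_rot: [0.09, 3.14, 0.001]
force: [-8.4, 3.4, 14.6]
finger_gap: 0.013
grip_force: 32.0
clock: 18.02
tcp_pos: [0.4606, 0.0332, 0.1225]
tool_rot: [0.088, 3.14, 0.001]
force: [-9.4, 2.4, 16.0]
finger_gap: 0.013
grip_force: 32.1
```

```bash
for i in 1 2; do python3 -m jog '{"linear":[[0,-0.3,0],[0,-0.6,0]],"rot":[[0,0,0],[0,0,0]],"jaw":[0.5,0.5]}' | grep -E 'tcp_pos|^force'; done
```

```text
tcp_pos: [0.4603, 0.0272, 0.1225]
force: [-9.4, 1.5, 15.7]
tcp_pos: [0.4599, 0.0212, 0.1225]
force: [-9.6, 2.1, 15.8]
```

```bash
python3 -m jog '{"linear":[[0,-0.2,0],[0,-0.4,0]],"rot":[[0,0,0],[0,0,0]],"jaw":[0.5,0.5]}' | grep -E 'tcp_pos|^force'
python3 -m jog '{"linear":[[0,-0.1,0],[0,-0.2,0]],"rot":[[0,0,0],[0,0,0]],"jaw":[0.5,0.5]}' | grep -E 'tcp_pos|^force'
```

```text
tcp_pos: [0.4598, 0.0201, 0.1225]
force: [-8.6, 36.6, 12.2]
tcp_pos: [0.4598, 0.02, 0.1225]
force: [-8.0, 47.8, 11.1]
```

```bash
python3 -m jog '{"linear":[[0,-0.1,0],[0,-0.2,0]],"rot":[[0,0,0],[0,0,0]],"jaw":[0.5,0.5]}' | grep -E 'tcp_pos|^force'
```

```text
tcp_pos: [0.4598, 0.0198, 0.1225]
force: [-6.1, 64.5, 9.7]
```

```bash
python3 -m jog '{"linear":[[0,0.5,0],[0,0.5,0],[0,0.5,0],[0,0.5,0],[0,0.5,-4],[0,0.5,-9],[0,0.5,-13],[0,0.5,-13]],"rot":[[0,0,0],[0,0,0],[0,0,0],[0,0,0],[0,0,0],[0,0,0],[0,0,0],[0,0,0]],"jaw":[0.5,0.5,4,4,4,4,4,4]}'
python3 - <<'E'
from h import *
for n in ['wrist','scene','side']:
  C=cam(n);im=camera(n);cv2.imwrite(f'pics/{n}7.png',im[:,:,::-1])
  for l in landmark_of(n,'hood_grip')[:1]: r,c=l['position'];print(n,r,c,l['conf'],atz(C,c,r,.129))
w=cv2.imread('pics/wrist7.png');a=cv2.imread('pics/scene7.png')[190:384,180:310]
cv2.imwrite('pics/m7.png',np.hstack([w,cv2.resize(a,(257,384))]))
E
```

```text
clock: 20.27
tcp_pos: [0.4615, 0.0179, 0.2542]
tool_rot: [0.088, 3.135, 0.0]
force: [0.5, -0.8, -0.4]
finger_gap: 0.0397
grip_force: 0.0
wrist 177.1 250.3 0.94 [0.46  0.017 0.129]
scene 248.6 262.1 0.9 [0.456 0.02  0.129]
side 239.3 273.7 0.75 [0.46  0.018 0.129]
```

View pics/m7.png

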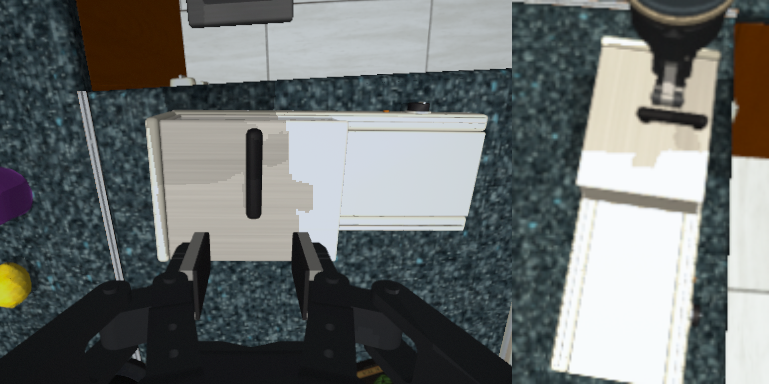

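The hood sits flush against the end frame (wrist x about 160), and the gripper is clear of everything.

```bash
python3 -c "
from plant import finish_job; print(finish_job())"
```

```text
the job is handed in; nothing more can be done
None
```

The honey jar stands upright and centred on the hot plate, the hood is shut against its end frame, the mug and lemon were never approached, and the job is handed in; the hand-in returned no verdict.

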